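Show a tin's base to the date reader

ROBOT

A 7-joint arm with a two-finger parallel gripper is mounted at the origin on the work surface. World frame = base frame: x ahead of the robot, y to its left, z up, the work surface at z = 0. Lengths are in mm, angles in rad, forces in N, time in s.
With the tool pointing down it reaches from about 350 to 775 mm from the base axis. Payload 3.1 kg.
Tool frame: the origin (TCP) lies midway between the tips of the shut fingers; the grasp point (between the pads) lies 19 mm behind it; z points along the fingers, x is the direction in which the jaws open and shut, and the axes are right-handed (so a half turn about z gives the same grasp; the last joint's range is limited). The gripper opens to 85 mm and grips with 20 to 120 N. Pads are 22 mm wide; open, the fingers measure 114 mm over their backs; the gripper's body (76 mm by 85 mm) begins 54 mm behind the grasp point. The pads swing forward as they close: fully open they stand 13 mm farther back than shut.
Start: joints at [1.088, 0.311, 0.014, 1.512, -0.004, 1.319, -0.027], TCP at [234.698, -497.428, 206.704] pointing down, gripper open.
Joint ranges: [-2.7, 2.7], [-0.3, 1.91], [-1.27, 1.3], [0.12, 2.57], [-1.44, 4.58], [0.2, 2.03], [-3.05, 3.05]. Speed limits (rad/s): [2.79, 2.79, 3.14, 3.14, 3.14, 3.14, 3.14].

INTERFACE

Orientations are given as a 3x3 rotation matrix whose columns are the frame's x, y, z axes.
In Python, from bench import robot gives the robot as it stands. The module is installed in compiled form; this text tells all that it offers.
- The arm moves only by the tool arm_command, never from a script. Its argument "plan" is a list that holds one entry, the list of rows, each a list of 7 numbers: the shift along the tool's x, y, z in m, then the turn, a rotation vector about the tool's x, y, z in rad, then the opening, from -1 (shut) to 1 (fully open). In form: [[[dx, dy, dz, wx, wy, wz, hand], ...]]. A call has 1 to 5 rows; each row shifts and turns the pose as measured when the row begins, along the tool's axes as they then stand; what a row does not reach is not made up. A row lasts 1/10 s, in which the tool goes at most 50 mm and 8.59 degrees, less where a joint would pass 70% of its speed; a pose out of reach is approached as far as the arm can. A call is refused whole if a number of a shift passes 0.05 or a number of a turn 0.15, either way. A call with a gripper value outside its range is refused whole. The fingers move at their own pace and stop on an object; "grip_force" is the grip in N (left out, the last holds). Time passes only in rows, so rows that do not move let the fingers close. It gives the time, the measured TCP pose, the force and the opening at its end, in the units of the state.
- robot.observe(): the state, without advancing time (a new reading comes with each control period).
- robot.get_image(name): name is "scene" or "side" or "wrist"; returns the picture (400x640x3 uint8, blue, green, red); there is no depth.
- robot.calibration(name): a dict with "K" (3x3 intrinsics, pixels), "R" (3x3) and "t" (3): a world point X has camera coordinates R X + t; the wrist camera has in their place "mount" (4x4, takes a point from camera to tool coordinates, whose origin is the TCP and whose axes are the tool frame's). Camera axes: x right, y down, z forward; pixel columns grow to the right and rows downward; lengths in mm; the calibration is good to about 2 mm. A picture is of the moment at which its call begins: read the wrist's pose just before it. calibration takes no time and is no camera call.
- robot.sign_off(): hands the job in, once; it reports no verdict.
The state is a dict: "t": time; "joint_positions": joint angles; "joint_velocities": joint speeds; "tau": joint torques, N m; "eef_pos": TCP position; "tool_rot": TCP orientation; "contact_force": force on the tool from outside, world axes, zero at the start; "moment": the same for the moment, N m; "finger_gap": finger opening in mm.
Only numpy, scipy, OpenCV 4.12 (cv2) and the standard library are available. Lean on these libraries where they do the work, as an engineer would, in place of code of your own. Each camera call takes 0.05 s, during which the arm holds its last target.

TASK

Get the date on the bottom of the tall slim tin read: first slide the date reader's shutter sideways until it is fully open, and only then lift the tin out of the cardboard tray. Hold it in the air with its bottom facing the reader's round window, square to the sloped face and centred on the window, with the bottom about 10 cm away from it. Finish while still holding the tin steady there, touching nothing but the gripper, and leave all the other goods standing where they are.

Things in the scene. Friction and masses are not known exactly. Their poses are not given: they have to be found in the camera images.
- reader: Date reader, fixed on the table to the robot's right: a dark steel foot 170 x 200 mm, a grey post, and a grey head whose sloped face (120 mm up the slope, 220 mm wide) looks towards the robot and up, its normal leaning 35 degrees (0.61 rad) from vertical towards the reader's own -x. Overall about 135 mm high without the shutter's fin. Origin: on the table under the middle of the sloped face; x points away from its front, y to the left as seen from the robot, z up.
- window (a point): Centre of the reader's round window (glass 52 mm across in a black ring 68 mm across), on the sloped face, about 88 mm above the table, 45 mm right of the head's middle as seen from the robot. z = normal of the face, pointing out of the face (up and towards the robot, 35 degrees from vertical); y = along the face to the left, level, the shutter's opening direction; x = up the slope. While the shutter is shut its plate covers the window.
- shutter (a joint): Travel of the shutter along the window point's +y (to the left as seen from the robot): 0 shut over the window, 0.085 m fully open at its stop; starts between 0 and 0.02. About 1.5 N of friction, no spring: it stays where it is left.
- shutter_grip (a point): Point inside the shutter's upright black fin, 30 mm out from the sloped face (22 mm above the shutter plate). The aluminium shutter plate is 90 x 84 x 4 mm, its outer side 8 mm out from the face between two low rails (12 mm high). The fin stands at the middle of the plate, square to the face: 40 mm long up the slope (x), 12 mm thick along the sliding direction (y), its end 50 mm out from the face. Axes as for the window; it slides with the shutter.
- tray: Low open cardboard tray, fixed, to the robot's left: 210 x 210 mm, walls and crossed dividers 45 mm high and 5 mm thick, floor 5 mm thick; four compartments about 97 mm square with centres 50 mm either way from the middle, along its x and y. Origin: centre of its underside, on the table; z up. One tin stands in each compartment; which is where changes.
- tin: The tin to show: tall, slim, plain bare steel, 54 mm in diameter and 125 mm high, 0.18 to 0.33 kg, standing in one of the tray's compartments. Origin: centre of its bottom; z is its axis, from bottom to top.
- tin_top (a point): Centre of the tall slim tin's top, 125 mm along its axis from the bottom.
- can_wide: Bystander in the tray: wide steel tin, 73 mm in diameter, 108 mm high. Origin: centre of its bottom, z up.
- can_squat: Bystander in the tray: squat steel tin, 72 mm in diameter, 56 mm high. Origin: centre of its bottom, z up.
- can_short: Bystander in the tray: short slim steel tin, 54 mm in diameter, only 70 mm high. Origin: centre of its bottom, z up.
- jar: Bystander on the table in front of the robot: amber glass jar with a steel cap, 68 mm in diameter, 100 mm high. Origin: centre of its bottom, z up.
- carton: Bystander behind the tray: upright cardboard carton, 55 x 100 x 150 mm high. Origin: centre of its bottom, z up.
- tape: Bystander at the near right: roll of paper tape lying flat, 100 mm across, 48 mm high. Origin: centre of its underside, z up.
- packet: Bystander near the back: paper packet lying flat, 70 x 140 x 35 mm high. Origin: centre of its underside, z up.

How it is judged (in metres and radians):
On the way, in this order (a step that is already met when the one before it is completed fails the run):
1. the shutter is slid fully open while the tall slim tin still stands in the tray (value of joint shutter above 0.072 m and distance of tin from where it was at the start of the episode below 0.04 m), for 0.2 s.
2. the tin is lifted clear of the tray in the gripper (height (world z) of tin above 0.06 m and contact force between the fingers and tin above 1 N and contact force between tin and tray below 0.2 N), for 0.2 s.
At the end, for the whole second after the job is handed in: Shutter open over 72 mm; tin held still, touching only the gripper, over 120 mm up; its bottom faces the window, 75-125 mm out and within 20 mm of its axis in x and y, tin axis within 0.17 rad of the normal; other goods within 40 mm and 0.35 rad of their start (value of joint shutter above 0.072 m and x of tin in the frame of window between -0.02 and 0.02 m and y of tin in the frame of window between -0.02 and 0.02 m and z of tin in the frame of window between 0.075 and 0.125 m and z of tin_top in the frame of window above 0.17 m and angle between the z axis of tin and the z axis of window, either way round below 0.17 rad and height (world z) of tin above 0.12 m and contact force between the fingers and tin above 1 N and linear speed of tin below 0.02 m/s and angular speed of tin below 0.2 rad/s and contact force between tin and reader below 0.2 N and contact force between tin and tray below 0.2 N and contact force between tin and can_wide below 0.2 N and contact force between tin and can_squat below 0.2 N and contact force between tin and can_short below 0.2 N and contact force between tin and jar below 0.2 N and contact force between tin and carton below 0.2 N and contact force between tin and tape below 0.2 N and contact force between tin and packet below 0.2 N and distance of each of can_wide, can_squat, can_short, jar, carton, tape, packet from where it was at the start of the episode below 0.04 m and angle between each of can_wide, can_squat, can_short, jar, carton, tape, packet's own z axis and vertical below 0.35 rad); the arm keeps its last pose, push and grip.
It fails at once if another of the goods is pushed more than 80 mm away or knocked over (distance of any of can_wide, can_squat, can_short, jar, carton, tape, packet from where it was at the start of the episode above 0.08 m or angle between any of can_wide, can_squat, can_short, jar, carton, tape, packet's own z axis and vertical above 0.8 rad).
It also fails if it takes over 48 s, if anything falls off the work surface, if the arm or the gripper's body presses on something with over 40 N, if the wrist force passes 120 N, or if a joint passes its speed limit or range.

## Working session

There is one attempt and no reset: what is moved stays moved. The work goes in short steps, Python scripts to look and compute and a tool call to move; the robot and the scene stay as the last step left them, time stands still between calls to the robot, and variables do not carry over. Pictures are saved under pics/ and viewed, and the job is handed in when it is done.

Besides the shell and the picture viewer there is one more tool, called after "Request:" by a JSON object that holds its "name" and its "arguments", one argument or row to a line. arm_command: Moves the arm, as the interface text tells. Its arguments: {"type":"object","properties":{"plan":{"type":"array","items":{"type":"array","items":{"type":"array","items":{"type":"number"}}}},"grip_force":{"type":"number"}},"required":["plan"]}

```bash
mkdir -p pics; ls; python3 - <<'E'
from bench import robot
import cv2,numpy as np
np.set_printoptions(precision=4,suppress=True)
s=robot.observe();print(s)
for n in ["scene","side","wrist"]:
    cv2.imwrite(f"pics/{n}0.png",robot.get_image(n)); c=robot.calibration(n);print(n,c)
E
```

```text
pics
{'t': 0.0, 'joint_positions': array([ 1.0883,  0.3117,  0.014 ,  1.5131, -0.0044,  1.3192, -0.0272]), 'joint_velocities': array([ 0.0014, -0.0014,  0.0027,  0.0006,  0.0007, -0.0005,  0.001 ]), 'tau': array([  0.0005, -37.9911,   0.1462, -23.0594,   0.0122,   0.0137,
         0.    ]), 'eef_pos': array([ 234.3437, -496.7017,  205.6024]), 'tool_rot': array([[ 0.4268, -0.9044, -0.0011],
       [-0.9044, -0.4268,  0.0021],
       [-0.0024,  0.0001, -1.    ]]), 'contact_force': array([ 0.1121, -0.2834, -0.354 ]), 'moment': array([-0.0132,  0.0276, -0.0057]), 'finger_gap': 85.32399174393322}
scene {'K': array([[432.3136,   0.    , 316.4077],
       [  0.    , 432.3136, 195.8624],
       [  0.    ,   0.    ,   1.    ]]), 'R': array([[ 0.7957,  0.6057, -0.0072],
       [ 0.3821, -0.5111, -0.7699],
       [-0.47  ,  0.6098, -0.6381]]), 't': array([-421.852 , -170.4196, 1751.6184])}
side {'K': array([[489.6939,   0.    , 316.0979],
       [  0.    , 489.6939, 198.6759],
       [  0.    ,   0.    ,   1.    ]]), 'R': array([[-0.722 , -0.6914, -0.025 ],
       [-0.3435,  0.3897, -0.8545],
       [ 0.6005, -0.6084, -0.5189]]), 't': array([386.8912, 294.8201, 956.6252])}
wrist {'K': array([[277.5583,   0.    , 318.3441],
       [  0.    , 277.5583, 198.3923],
       [  0.    ,   0.    ,   1.    ]]), 'mount': array([[   1.    ,    0.0007,    0.0009,    0.4441],
       [  -0.0009,    0.9657,    0.2597,  -66.6566],
       [  -0.0007,   -0.2597,    0.9657, -168.6303],
       [   0.    ,    0.    ,    0.    ,    1.    ]])}
```

View pics/scene0.png

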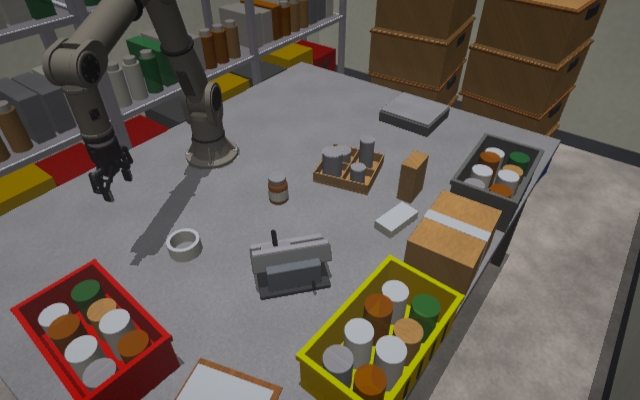

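View pics/side0.png

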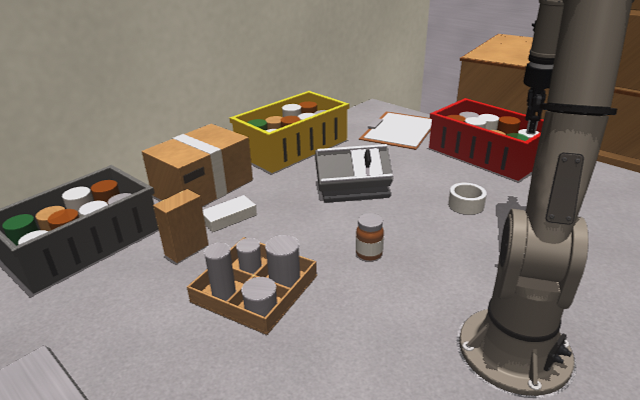

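View pics/wrist0.png

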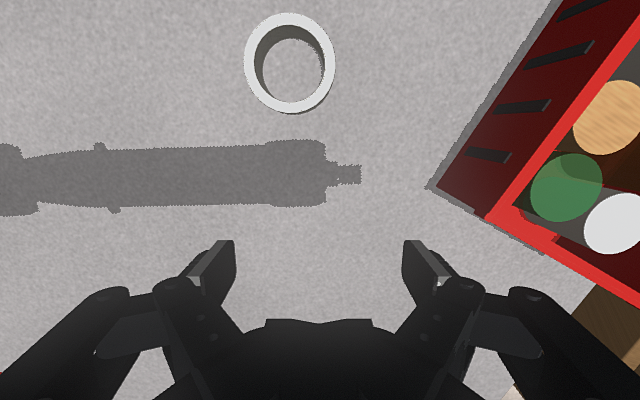

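```bash
python3 - <<'E'
import cv2
a=cv2.imread("pics/scene0.png");b=cv2.imread("pics/side0.png")
z=lambda i,x,y,w,h,s:cv2.resize(i[y:y+h,x:x+w],None,fx=s,fy=s,interpolation=cv2.INTER_CUBIC)
cv2.imwrite("pics/z1.png",z(a,235,220,110,80,7))
cv2.imwrite("pics/z2.png",z(a,300,125,110,80,7))
cv2.imwrite("pics/z3.png",z(b,300,130,110,80,7))
cv2.imwrite("pics/z4.png",z(b,180,225,150,110,5))
E
```

```text
(no output)
```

View pics/z1.png

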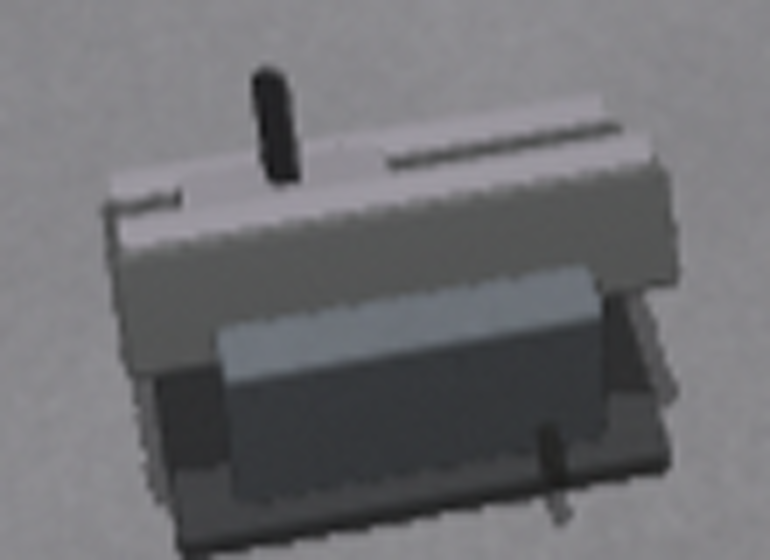

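View pics/z2.png

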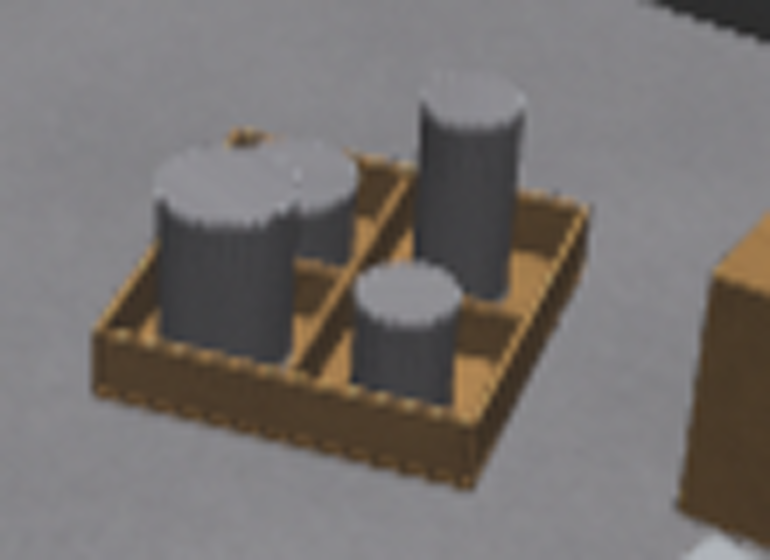

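View pics/z3.png

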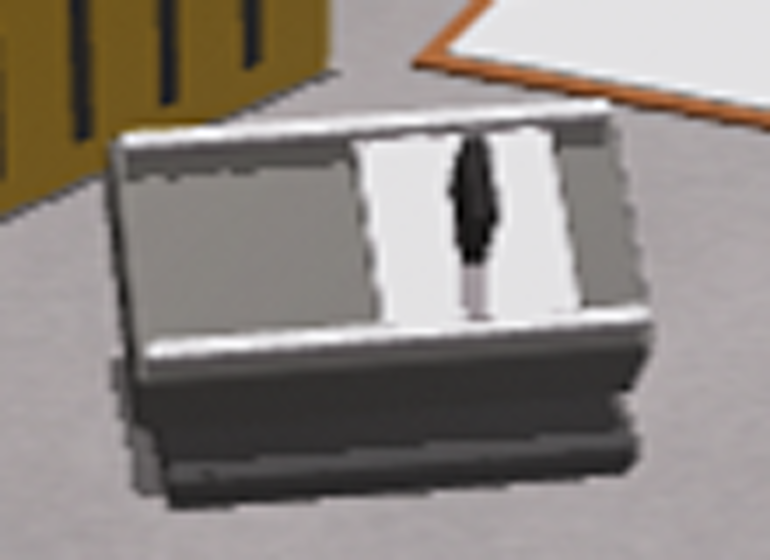

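View pics/z4.png

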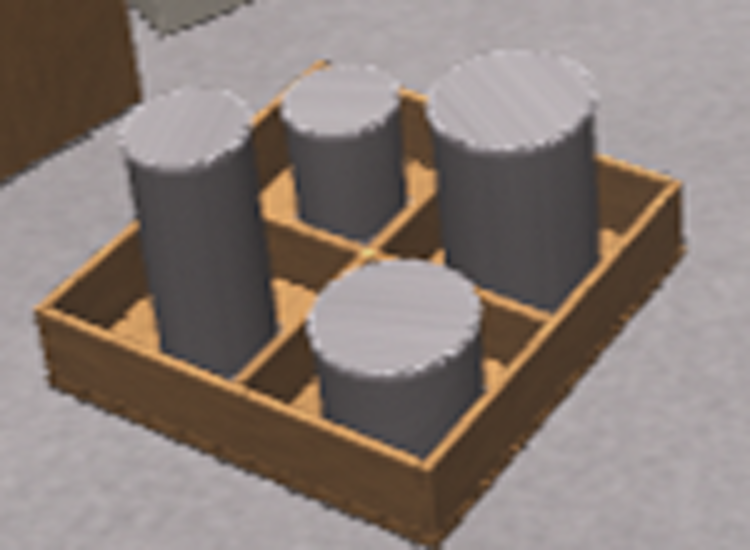

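```bash
cat > h.py <<'E'
from bench import robot
import numpy as np,cv2
np.set_printoptions(precision=3,suppress=True)
def ray(n,p,s=None):
    c=robot.calibration(n);d=np.linalg.inv(c["K"])@[p[0],p[1],1.]
    if n=="wrist":
        M=c["mount"];R=s["tool_rot"];o=R@M[:3,3]+s["eef_pos"];d=R@M[:3,:3]@d
    else:
        o=-c["R"].T@c["t"];d=c["R"].T@d
    return o,d/np.linalg.norm(d)
def plane(r,z): o,d=r;return o+d*(z-o[2])/d[2]
def tri(rs):
    A=sum(np.eye(3)-np.outer(d,d) for o,d in rs);b=sum((np.eye(3)-np.outer(d,d))@o for o,d in rs)
    X=np.linalg.solve(A,b);return X,[np.linalg.norm((np.eye(3)-np.outer(d,d))@(X-o)) for o,d in rs]
def proj(n,X,s=None):
    c=robot.calibration(n)
    if n=="wrist":
        M=c["mount"];R=s["tool_rot"];Xc=M[:3,:3].T@(R.T@(np.asarray(X)-s["eef_pos"])-M[:3,3])
    else: Xc=c["R"]@X+c["t"]
    u=c["K"]@Xc;return u[:2]/u[2]
E
python3 - <<'E'
from h import *
S=lambda x,y,k:( (235,220),(300,125))[k-1]
z1=lambda x,y:ray("scene",(235+x/7-.5,220+y/7-.5))
z2=lambda x,y:ray("scene",(300+x/7-.5,125+y/7-.5))
z3=lambda x,y:ray("side",(300+x/7-.5,130+y/7-.5))
z4=lambda x,y:ray("side",(180+x/5-.5,225+y/5-.5))
print("tin",plane(z2(472,98),130),plane(z4(187,127),130),tri([z2(472,98),z4(187,127)]))
print("wide",plane(z2(228,183),113),plane(z4(512,100),113))
print("squat",plane(z4(395,316),61))
print("short",plane(z2(408,294),75),plane(z4(342,100),75))
for n,a,b,z in [("upR",(125,250),(606,100),132),("upL",(657,165),(120,135),132),("loR",(112,178),(652,320),63.4),("loL",(600,97),(148,358),63.4)]:
    print(n,plane(z1(*a),z),plane(z3(*b),z),tri([z1(*a),z3(*b)]))
print("fin top",tri([z1(268,72),z3(472,140)]))
for p in [(38,312),(428,465),(685,185)]: print("tray",plane(z4(*p),45))
for p in [(95,332),(472,420),(590,207)]: print("tray sc",plane(z2(*p),45))
E
```

```text
tin [543.973 290.204 130.   ] [546.201 289.485 130.   ] (array([544.765, 289.791, 130.726]), [np.float64(0.5299597297794051), np.float64(0.5299597297794119)])
wide [473.234 169.512 113.   ] [474.573 168.988 113.   ]
squat [452.994 260.929  61.   ]
short [573.777 188.41   75.   ] [573.529 188.983  75.   ]
upR [ 610.221 -383.968  132.   ] [ 592.319 -366.983  132.   ] (array([ 603.196, -379.847,  123.958]), [np.float64(1.4039724683429113), np.float64(1.4039724683429164)])
upL [ 745.146 -226.996  132.   ] [ 726.192 -205.912  132.   ] (array([ 739.876, -219.761,  122.75 ]), [np.float64(0.0981742210574698), np.float64(0.0981742210573131)])
loR [ 528.08  -316.159   63.4  ] [ 532.836 -325.063   63.4  ] (array([ 529.8  , -318.881,   66.859]), [np.float64(1.0119925742699338), np.float64(1.0119925742699658)])
loL [ 662.998 -154.72    63.4  ] [ 669.985 -161.519   63.4  ] (array([ 665.367, -157.257,   66.863]), [np.float64(0.3682528970771788), np.float64(0.3682528970772551)])
fin top (array([ 597.658, -284.891,  141.369]), [np.float64(1.8555788851971742), np.float64(1.855578885197251)])
tray [586.113 353.585  45.   ]
tray [389.799 299.284  45.   ]
tray [436.697 100.549  45.   ]
tray sc [440.224  98.639  45.   ]
tray sc [636.928 152.979  45.   ]
tray sc [587.752 352.473  45.   ]
```

```bash
cat >> h.py <<'E'
from scipy.spatial.transform import Rotation as Rn
def frame(yaw):
    xr=np.array([np.cos(yaw),np.sin(yaw),0]);y=np.array([-xr[1],xr[0],0]);n=-np.sin(np.radians(35))*xr+np.array([0,0,np.cos(np.radians(35))])
    return np.cross(y,n),y,n
def plan(P,R,hand,k=None,n=5):
    s=robot.observe();p=s["eef_pos"];R0=s["tool_rot"]
    w=Rn.from_matrix(R0.T@R).as_rotvec();L=np.linalg.norm(P-p)
    N=k or max(1,int(np.ceil(max(L/42,np.abs(w).max()/.13))))
    print("t",s["t"],"pos",p,"dist",L,"w",w,"rows",N,"q",s["joint_positions"],"F",s["contact_force"],"gap",s["finger_gap"])
    for i in range(min(N,n)):
        Ri=R0@Rn.from_rotvec(w*i/N).as_matrix();d=Ri.T@(P-p)/N/1000
        print([round(float(v),3) for v in list(d)+list(w/N)]+[hand])
YAW=-0.703
W=np.array([610.7,-307.7,88.])
E
python3 - <<'E'
from h import *
x,y,n=frame(YAW);R=np.c_[y,np.cross(-n,y),-n]
plan(W+9*y+130*n,R,1)
E
```

```text
t 0.15 pos [ 234.434 -496.883  205.869] dist 406.87134376386445 w [-0.393  0.608 -1.926] rows 15 q [ 1.088  0.312  0.014  1.513 -0.004  1.319 -0.027] F [ 0.276 -0.106 -0.623] gap 85.81076193524297
[-0.005, -0.027, 0.001, -0.026, 0.041, -0.128, 1]
[-0.002, -0.027, -0.0, -0.026, 0.041, -0.128, 1]
[0.001, -0.027, -0.001, -0.026, 0.041, -0.128, 1]
[0.005, -0.027, -0.001, -0.026, 0.041, -0.128, 1]
[0.008, -0.026, -0.002, -0.026, 0.041, -0.128, 1]
```

Request:
{"name": "arm_command", "arguments": {
  "plan": [
    [[-0.005,-0.027,0.001,-0.026,0.041,-0.128,1],[-0.002,-0.027,0,-0.026,0.041,-0.128,1],[0.001,-0.027,-0.001,-0.026,0.041,-0.128,1],[0.005,-0.027,-0.001,-0.026,0.041,-0.128,1],[0.008,-0.026,-0.002,-0.026,0.041,-0.128,1]]
  ]
}}

```text
t: 0.65
eef_pos: [340.1, -417.2, 198.5]
tool_rot: [[0.886, -0.462, 0.042], [-0.44, -0.866, -0.239], [0.146, 0.193, -0.97]]
contact_force: [0.6, -0.3, 0.1]
finger_gap: 85.4
```

```bash
cat > fin.py <<'E'
from h import *
import sys
a=[float(v) for v in sys.argv[1:]]
x,y,n=frame(YAW);R=np.c_[y,np.cross(-n,y),-n]
plan(W+a[0]*x+a[1]*y+a[2]*n,R,a[3],int(a[4]) if len(a)>4 else None)
E
python3 fin.py 0 9 130 1
```

```text
t 0.65 pos [ 340.119 -417.24   198.461] dist 274.40726313355333 w [-0.254  0.407 -1.272] rows 10 q [ 0.891  0.143 -0.159  1.775  0.2    1.039  0.174] F [ 0.597 -0.264  0.107] gap 85.35647435697243
[0.012, -0.024, -0.003, -0.025, 0.041, -0.127, 1.0]
[0.015, -0.023, -0.003, -0.025, 0.041, -0.127, 1.0]
[0.018, -0.02, -0.003, -0.025, 0.041, -0.127, 1.0]
[0.021, -0.018, -0.002, -0.025, 0.041, -0.127, 1.0]
[0.023, -0.015, -0.002, -0.025, 0.041, -0.127, 1.0]
```

Request:
{"name": "arm_command", "arguments": {
  "plan": [
    [[0.012,-0.024,-0.003,-0.025,0.041,-0.127,1],[0.015,-0.023,-0.003,-0.025,0.041,-0.127,1],[0.018,-0.02,-0.003,-0.025,0.041,-0.127,1],[0.021,-0.018,-0.002,-0.025,0.041,-0.127,1],[0.023,-0.015,-0.002,-0.025,0.041,-0.127,1]]
  ]
}}

```text
t: 1.15
eef_pos: [453.0, -326.4, 196.2]
tool_rot: [[0.96, 0.163, 0.227], [0.241, -0.894, -0.378], [0.142, 0.418, -0.897]]
contact_force: [0.0, -0.6, -0.2]
finger_gap: 85.7
```

```bash
python3 fin.py 0 9 130 1
```

```text
t 1.15 pos [ 452.995 -326.443  196.203] dist 129.70452229653344 w [-0.125  0.191 -0.607] rows 5 q [ 0.725  0.07  -0.325  1.94   0.402  0.796  0.385] F [ 0.032 -0.636 -0.179] gap 85.71130090724107
[0.024, -0.01, -0.0, -0.025, 0.038, -0.121, 1.0]
[0.025, -0.007, 0.0, -0.025, 0.038, -0.121, 1.0]
[0.026, -0.004, 0.001, -0.025, 0.038, -0.121, 1.0]
[0.026, -0.001, 0.002, -0.025, 0.038, -0.121, 1.0]
[0.026, 0.002, 0.003, -0.025, 0.038, -0.121, 1.0]
```

Request:
{"name": "arm_command", "arguments": {
  "plan": [
    [[0.024,-0.01,0,-0.025,0.038,-0.121,1],[0.025,-0.007,0,-0.025,0.038,-0.121,1],[0.026,-0.004,0.001,-0.025,0.038,-0.121,1],[0.026,-0.001,0.002,-0.025,0.038,-0.121,1],[0.026,0.002,0.003,-0.025,0.038,-0.121,1]]
  ]
}}

```text
t: 1.65
eef_pos: [561.9, -243.0, 192.0]
tool_rot: [[0.625, 0.642, 0.444], [0.781, -0.507, -0.366], [-0.01, 0.575, -0.818]]
contact_force: [-0.5, -0.2, -0.4]
finger_gap: 85.4
```

```bash
python3 fin.py 0 9 130 1; python3 - <<'E'
from h import *
s=robot.observe();print(s["tool_rot"]);im=robot.get_image("wrist");cv2.imwrite("pics/w1.png",im)
x,y,n=frame(YAW)
print("window proj",proj("wrist",W,s),"fin top",proj("wrist",W+9*y+50*n,s))
E
```

```text
t 1.65 pos [ 561.915 -243.046  191.952] dist 10.170427823985744 w [ 0.002 -0.008  0.029] rows 1 q [ 0.618  0.107 -0.435  2.     0.617  0.574  0.652] F [-0.467 -0.199 -0.392] gap 85.37512024730913
[-0.009, 0.005, 0.0, 0.002, -0.008, 0.029, 1.0]
[[ 0.625  0.642  0.444]
 [ 0.781 -0.507 -0.366]
 [-0.01   0.575 -0.818]]
window proj [300.287 187.882] fin top [307.03  200.269]
```

View pics/w1.png

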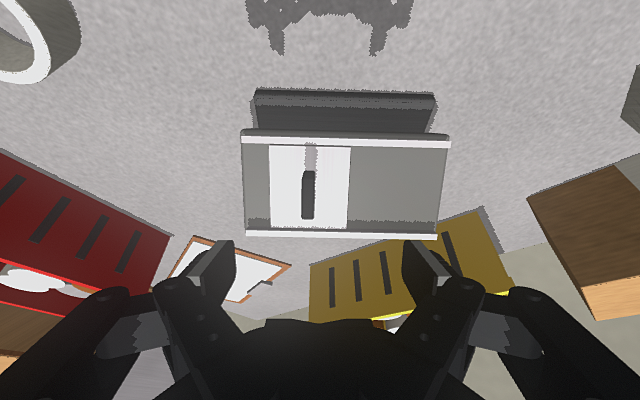

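```bash
python3 - <<'E'
import cv2
b=cv2.imread("pics/w1.png")
cv2.imwrite("pics/z5.png",cv2.resize(b[80:250,230:460],None,fx=3.4,fy=3.4,interpolation=cv2.INTER_CUBIC))
E
```

```text
(no output)
```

View pics/z5.png

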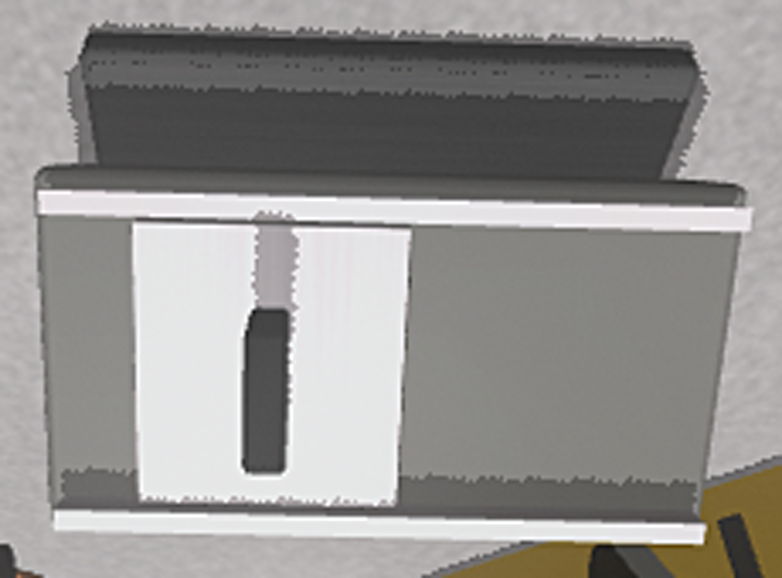

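```bash
python3 - <<'E'
from h import *
s=robot.observe()
x,y,n=frame(YAW);B=np.c_[x,y,n]
def f(p,h):
    o,d=ray("wrist",(230+p[0]/3.4-.35,80+p[1]/3.4-.35),s);P0=W+h*n
    X=o+d*((P0-o)@n)/(d@n);return (X-W)@B
for nm,h,ps in [("rail out",12,[(38,191),(752,207),(704,544),(53,529)]),("rail in",12,[(40,213),(750,231),(706,524),(53,509)]),("plate",8,[(133,222),(411,228),(397,505),(139,499)]),("fin end",50,[(247,335),(288,335),(286,474),(243,474)])]:
    q=np.array([f(p,h) for p in ps]);print(nm);print(q[:,:2],"c",q.mean(0)[:2])
E
```

```text
rail out
[[-54.998 -54.577]
 [-57.896 158.078]
 [ 51.048 159.817]
 [ 52.189 -53.654]] c [-2.415 52.416]
rail in
[[-48.633 -54.22 ]
 [-50.818 158.621]
 [ 43.98  159.424]
 [ 45.24  -53.428]] c [-2.558 52.599]
plate
[[-46.646 -27.369]
 [-47.812  56.808]
 [ 42.     58.188]
 [ 42.499 -26.344]] c [-2.49  15.321]
fin end
[[-21.364   9.317]
 [-21.73   20.256]
 [ 17.54   20.976]
 [ 17.913   9.035]] c [-1.91  14.896]
```

```bash
python3 - <<'E'
from h import *
s=robot.observe();print(s["t"],s["eef_pos"],s["joint_velocities"])
im=robot.get_image("wrist");im=robot.get_image("wrist");s2=robot.observe();print(s2["eef_pos"])
cv2.imwrite("pics/w2.png",im)
cv2.imwrite("pics/z6.png",cv2.resize(im[80:250,230:460],None,fx=3.4,fy=3.4,interpolation=cv2.INTER_CUBIC))
E
```

```text
1.7 [ 564.393 -239.137  191.522] [ 0.011 -0.014  0.01  -0.009 -0.062  0.078 -0.12 ]
[ 561.271 -243.087  191.557]
```

View pics/z6.png

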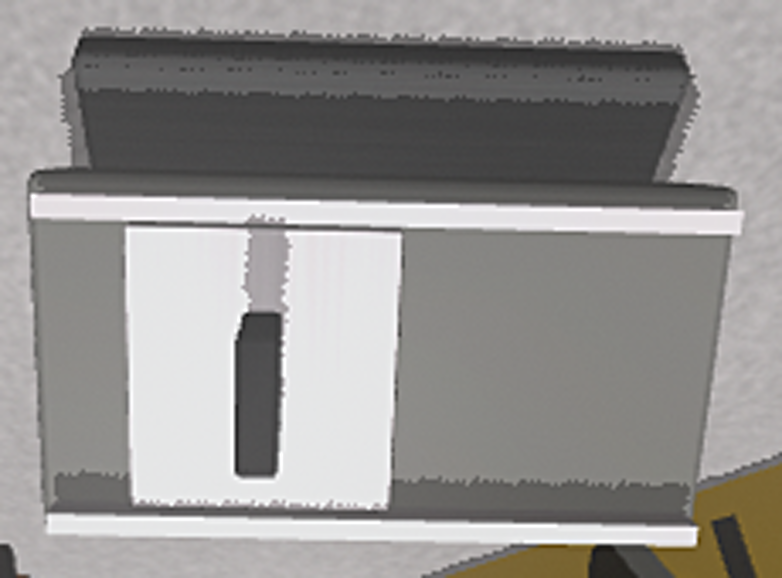

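```bash
cat > rd.py <<'E'
from h import *
import sys
s=robot.observe();im=robot.get_image("wrist");s2=robot.observe();print(s["eef_pos"],s2["eef_pos"])
cv2.imwrite("pics/%s.png"%sys.argv[1],im);np.savez("pics/%s.npz"%sys.argv[1],eef_pos=s["eef_pos"],tool_rot=s["tool_rot"])
cv2.imwrite("pics/%sz.png"%sys.argv[1],cv2.resize(im[80:250,230:460],None,fx=3.4,fy=3.4,interpolation=cv2.INTER_CUBIC))
E
python3 rd.py w3
```

```text
[ 561.271 -243.087  191.557] [ 560.654 -244.471  191.788]
```

View pics/w3z.png

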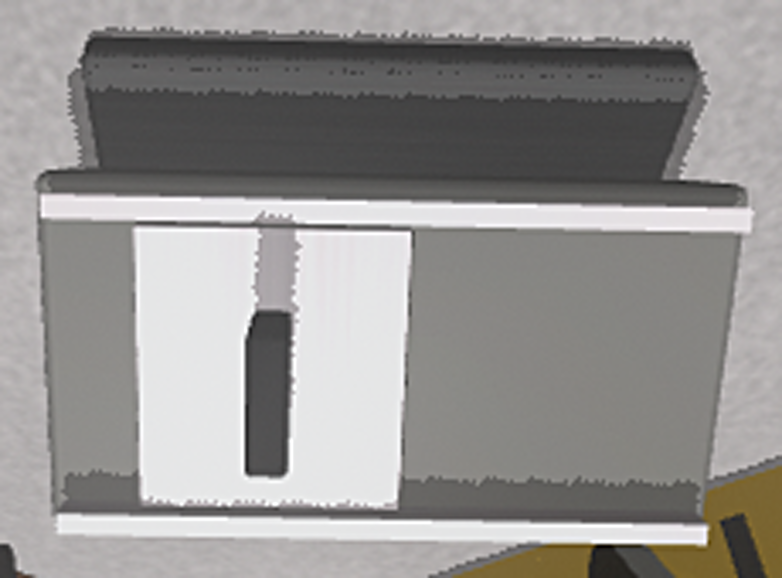

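```bash
python3 - <<'E'
from h import *
s=np.load("pics/w3.npz")
x,y,n=frame(YAW);B=np.c_[x,y,n]
def f(p,h):
    o,d=ray("wrist",(230+p[0]/3.4-.35,80+p[1]/3.4-.35),s);P0=W+h*n
    X=o+d*((P0-o)@n)/(d@n);return (X-W)@B
for nm,h,ps in [("rail out",12,[(41,194),(752,208),(706,544),(57,531)]),("plate",8,[(134,226),(412,230),(399,507),(141,503)]),("fin end",50,[(249,338),(291,338),(288,476),(246,476)])]:
    q=np.array([f(p,h) for p in ps]);print(nm);print(q[:,:2],"c",q.mean(0)[:2])
E
```

```text
rail out
[[-55.184 -59.242]
 [-56.208 152.34 ]
 [ 51.956 153.27 ]
 [ 51.961 -59.086]] c [-1.869 46.821]
plate
[[-46.181 -32.631]
 [-47.     51.658]
 [ 42.759  52.305]
 [ 43.207 -32.269]] c [-1.804  9.766]
fin end
[[-20.76    4.408]
 [-21.019  15.631]
 [ 18.     15.637]
 [ 18.257   3.964]] c [-1.38  9.91]
```

```bash
cat >> h.py <<'E'
_x,_y,_n=frame(YAW);W=W-1.8*_x+1.8*_y
E
python3 fin.py 0 8 26 1 5; python3 -c "from h import *;print(W)"
```

```text
t 1.85 pos [ 560.654 -244.471  191.788] dist 104.59809463086296 w [-0.    -0.005  0.021] rows 5 q [ 0.619  0.107 -0.434  2.     0.615  0.577  0.648] F [ 0.109  0.064 -0.934] gap 85.32579618975619
[-0.001, 0.001, 0.021, -0.0, -0.001, 0.004, 1.0]
[-0.001, 0.001, 0.021, -0.0, -0.001, 0.004, 1.0]
[-0.001, 0.001, 0.021, -0.0, -0.001, 0.004, 1.0]
[-0.001, 0.001, 0.021, -0.0, -0.001, 0.004, 1.0]
[-0.001, 0.001, 0.021, -0.0, -0.001, 0.004, 1.0]
[ 610.739 -305.374   86.968]
```

Request:
{"name": "arm_command", "arguments": {
  "plan": [
    [[-0.001,0.001,0.02,0,-0.001,0.004,1],[-0.001,0.001,0.02,0,-0.001,0.004,1],[-0.001,0.001,0.02,0,-0.001,0.004,1],[-0.001,0.001,0.018,0,-0.001,0.004,1],[0,0,0.008,0,0,0.004,1]]
  ]
}}

```text
t: 2.35
eef_pos: [595.4, -292.1, 124.8]
tool_rot: [[0.662, 0.613, 0.432], [0.75, -0.541, -0.382], [-0.0, 0.577, -0.817]]
contact_force: [-0.4, 0.2, -1.0]
finger_gap: 85.8
```

```bash
python3 fin.py 0 8 26 1 2;python3 rd.py w4
```

```text
t 2.35 pos [ 595.396 -292.065  124.839] dist 19.08146488805669 w [ 0.004  0.012 -0.016] rows 2 q [ 0.567  0.288 -0.332  1.974  0.855  0.465  0.426] F [-0.399  0.238 -1.039] gap 85.83353747144645
[0.004, -0.003, 0.008, 0.002, 0.006, -0.008, 1.0]
[0.004, -0.003, 0.008, 0.002, 0.006, -0.008, 1.0]
[ 595.396 -292.065  124.839] [ 595.081 -292.266  124.078]
```

View pics/w4.png

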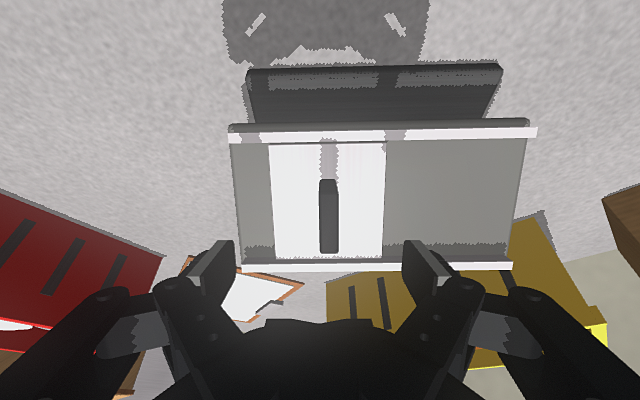

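Request:
{"name": "arm_command", "arguments": {
  "plan": [
    [[0.004,-0.003,0.008,0.002,0.006,-0.008,1],[0.004,-0.003,0.008,0.002,0.006,-0.008,1],[0,0,0.001,0,0,0,1]]
  ]
}}

```text
t: 2.7
eef_pos: [604.2, -290.3, 106.9]
tool_rot: [[0.648, 0.624, 0.437], [0.762, -0.531, -0.371], [0.001, 0.574, -0.819]]
contact_force: [-0.2, 0.8, 0.4]
finger_gap: 85.8
```

```bash
python3 fin.py 0 8 26 1 2
```

```text
t 2.7 pos [ 604.169 -290.254  106.858] dist 1.5821311578405528 w [-0.     0.001 -0.002] rows 2 q [ 0.547  0.325 -0.312  1.974  0.904  0.434  0.389] F [-0.167  0.767  0.434] gap 85.75604872220062
[0.0, 0.0, -0.001, -0.0, 0.0, -0.001, 1.0]
[0.0, 0.0, -0.001, -0.0, 0.0, -0.001, 1.0]
```

Request:
{"name": "arm_command", "arguments": {
  "plan": [
    [[0,0,0,0,0,0,-1],[0,0,0,0,0,0,-1],[0,0,0,0,0,0,-1],[0,0,0,0,0,0,-1],[0,0,0,0,0,0,-1]]
  ],
  "grip_force": 25
}}

```text
t: 3.2
eef_pos: [604.8, -289.6, 108.6]
tool_rot: [[0.647, 0.623, 0.439], [0.762, -0.53, -0.372], [0.001, 0.575, -0.818]]
contact_force: [-2.3, -1.2, -0.2]
finger_gap: 12.5
```

Request:
{"name": "arm_command", "arguments": {
  "plan": [
    [[0,0,0,0,0,0,-1],[0,0,0,0,0,0,-1],[0,0,0,0,0,0,-1]]
  ]
}}

```text
t: 3.5
eef_pos: [604.8, -289.6, 108.7]
tool_rot: [[0.647, 0.623, 0.439], [0.762, -0.53, -0.372], [0.001, 0.576, -0.818]]
contact_force: [0.2, -0.1, -0.1]
finger_gap: 10.2
```

```bash
python3 fin.py 0 88 27 -1 5
```

```text
t 3.5 pos [ 604.765 -289.592  108.732] dist 79.82693693049251 w [ 0.002 -0.    -0.001] rows 5 q [ 0.546  0.322 -0.313  1.974  0.903  0.435  0.389] F [ 0.197 -0.142 -0.114] gap 10.232838930960217
[0.016, -0.0, -0.0, 0.0, -0.0, -0.0, -1.0]
[0.016, -0.0, -0.0, 0.0, -0.0, -0.0, -1.0]
[0.016, -0.0, -0.0, 0.0, -0.0, -0.0, -1.0]
[0.016, -0.0, -0.0, 0.0, -0.0, -0.0, -1.0]
[0.016, -0.0, -0.0, 0.0, -0.0, -0.0, -1.0]
```

Request:
{"name": "arm_command", "arguments": {
  "plan": [
    [[0.015,0,0,0,0,0,-1],[0.015,0,0,0,0,0,-1],[0.015,0,0,0,0,0,-1],[0.015,0,0,0,0,0,-1],[0.008,0,0,0,0,0,-1]]
  ]
}}

```text
t: 4.0
eef_pos: [645.5, -241.1, 108.6]
tool_rot: [[0.656, 0.621, 0.43], [0.755, -0.534, -0.381], [-0.007, 0.574, -0.819]]
contact_force: [-1.9, 0.9, 1.9]
finger_gap: 10.6
```

```bash
python3 fin.py 0 88 27 -1 2
```

```text
t 4.0 pos [ 645.516 -241.056  108.631] dist 16.460463384016688 w [ 0.001  0.013 -0.006] rows 2 q [ 0.409  0.375 -0.313  1.897  0.943  0.544  0.259] F [-1.928  0.864  1.879] gap 10.557678060731352
[0.008, -0.0, -0.0, 0.0, 0.007, -0.003, -1.0]
[0.008, -0.0, -0.0, 0.0, 0.007, -0.003, -1.0]
```

Request:
{"name": "arm_command", "arguments": {
  "plan": [
    [[0.007,0,0,0,0.006,-0.003,-1],[0.006,0,0,0,0.006,-0.003,-1],[0.003,0,0,0,0,0,-1],[0.003,0,0,0,0,0,-1]]
  ]
}}

```text
t: 4.4
eef_pos: [653.0, -232.3, 108.6]
tool_rot: [[0.655, 0.624, 0.425], [0.755, -0.531, -0.384], [-0.014, 0.573, -0.82]]
contact_force: [-8.0, 0.9, 6.8]
finger_gap: 10.5
```

```bash
python3 fin.py 0 88 27 -1 2;python3 rd.py w5
```

```text
t 4.4 pos [ 653.03  -232.258  108.583] dist 4.92705535753336 w [-0.001  0.018 -0.002] rows 2 q [ 0.386  0.388 -0.316  1.878  0.945  0.569  0.247] F [-8.029  0.928  6.81 ] gap 10.514358240951223
[0.002, -0.0, -0.0, -0.001, 0.009, -0.001, -1.0]
[0.002, -0.0, -0.0, -0.001, 0.009, -0.001, -1.0]
[ 653.03  -232.258  108.583] [ 653.03  -232.226  108.566]
```

View pics/w5.png

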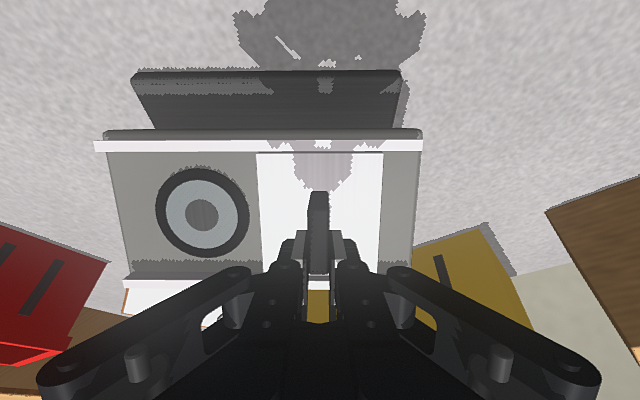

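```bash
python3 - <<'E'
from h import *
s=np.load("pics/w5.npz");im=cv2.imread("pics/w5.png")
g=cv2.cvtColor(im,cv2.COLOR_BGR2GRAY);m=np.zeros_like(g);m[160:262,150:256]=(g[160:262,150:256]<60)*255
cs,_=cv2.findContours(m,cv2.RETR_EXTERNAL,cv2.CHAIN_APPROX_NONE);c=max(cs,key=cv2.contourArea)
print(cv2.boundingRect(c),cv2.contourArea(c))
x,y,n=frame(YAW);B=np.c_[x,y,n]
def f(p,h):
    o,d=ray("wrist",p,s);P0=W+h*n
    X=o+d*((P0-o)@n)/(d@n);return (X-W)@B
q=np.array([f(p,1)[:2] for p in c[:,0].astype(float)])
print(cv2.minEnclosingCircle(q.astype(np.float32)),cv2.fitEllipse(q.astype(np.float32)))
E
cat > rel.txt <<'E'
E
```

```text
(155, 168, 81, 90) 1260.5
((0.6152046322822571, -2.216205596923828), 34.65011215209961) ((0.7467211484909058, -3.580451726913452), (61.11438751220703, 64.22034454345703), 83.23621368408203)
```

Request:
{"name": "arm_command", "arguments": {
  "plan": [
    [[0,0,0,0,0,0,1],[0,0,0,0,0,0,1],[0,0,0,0,0,0,1],[0,0,-0.02,0,0,0,1],[0,0,-0.04,0,0,0,1]]
  ]
}}

```text
t: 4.95
eef_pos: [626.3, -209.9, 152.3]
tool_rot: [[0.656, 0.628, 0.419], [0.755, -0.535, -0.38], [-0.015, 0.566, -0.824]]
contact_force: [-0.9, -0.4, 0.1]
finger_gap: 81.4
```

```bash
python3 - <<'E'
from h import *
# carton top corners
for p in [(405,152),(428,156),(424,168),(400,163)]: print("sc",plane(ray("scene",p),150))
for p in [(158,202),(190,190),(206,201),(176,213)]: print("sd",plane(ray("side",p),150))
W2=W
for yaw in (103,80,60):
    a=np.radians(yaw);x=np.array([np.cos(a),np.sin(a),0]);z=np.array([0,0,-1.]);R=np.c_[x,np.cross(z,x),z]
    plan(np.array([545,290,230.]),R,1)
E
```

```text
sc [710.825 266.741 150.   ]
sc [784.784 291.63  150.   ]
sc [805.219 220.688 150.   ]
sc [728.803 198.871 150.   ]
sd [784.476 284.438 150.   ]
sd [775.065 200.053 150.   ]
sd [700.788 204.47  150.   ]
sd [709.008 282.436 150.   ]
t 4.95 pos [ 626.273 -209.928  152.336] dist 512.4113033962954 w [ 0.549  0.296 -0.909] rows 13 q [ 0.414  0.282 -0.378  1.897  0.825  0.646  0.342] F [-0.922 -0.365  0.141] gap 81.40667075570869
[0.025, -0.021, -0.022, 0.042, 0.023, -0.07, 1]
[0.027, -0.02, -0.021, 0.042, 0.023, -0.07, 1]
[0.029, -0.019, -0.019, 0.042, 0.023, -0.07, 1]
[0.03, -0.018, -0.018, 0.042, 0.023, -0.07, 1]
[0.032, -0.016, -0.016, 0.042, 0.023, -0.07, 1]
t 4.95 pos [ 626.273 -209.928  152.336] dist 512.4113033962954 w [ 0.583  0.176 -0.52 ] rows 13 q [ 0.414  0.282 -0.378  1.897  0.825  0.646  0.342] F [-0.922 -0.365  0.141] gap 81.40667075570869
[0.025, -0.021, -0.022, 0.045, 0.014, -0.04, 1]
[0.026, -0.021, -0.021, 0.045, 0.014, -0.04, 1]
[0.027, -0.021, -0.02, 0.045, 0.014, -0.04, 1]
[0.028, -0.021, -0.018, 0.045, 0.014, -0.04, 1]
[0.029, -0.02, -0.017, 0.045, 0.014, -0.04, 1]
t 4.95 pos [ 626.273 -209.928  152.336] dist 512.4113033962954 w [ 0.598  0.072 -0.182] rows 13 q [ 0.414  0.282 -0.378  1.897  0.825  0.646  0.342] F [-0.922 -0.365  0.141] gap 81.40667075570869
[0.025, -0.021, -0.022, 0.046, 0.006, -0.014, 1]
[0.025, -0.022, -0.021, 0.046, 0.006, -0.014, 1]
[0.026, -0.022, -0.02, 0.046, 0.006, -0.014, 1]
[0.026, -0.023, -0.019, 0.046, 0.006, -0.014, 1]
[0.027, -0.023, -0.017, 0.046, 0.006, -0.014, 1]
```

Request:
{"name": "arm_command", "arguments": {
  "plan": [
    [[0.025,-0.021,-0.025,0.046,0.006,-0.014,1],[0.025,-0.022,-0.025,0.046,0.006,-0.014,1],[0.026,-0.022,-0.02,0.046,0.006,-0.014,1],[0.026,-0.023,-0.019,0.046,0.006,-0.014,1],[0.027,-0.023,-0.017,0.046,0.006,-0.014,1]]
  ]
}}

```text
t: 5.45
eef_pos: [592.1, -11.2, 193.8]
tool_rot: [[0.598, 0.751, 0.279], [0.801, -0.554, -0.228], [-0.016, 0.36, -0.933]]
contact_force: [0.5, -0.0, -0.5]
finger_gap: 85.5
```

```bash
cat > dn.py <<'E'
from h import *
import sys
a=[float(v) for v in sys.argv[1:]]
t=np.radians(a[3]);x=np.array([np.cos(t),np.sin(t),0]);z=np.array([0,0,-1.]);R=np.c_[x,np.cross(z,x),z]
plan(np.array(a[:3]),R,a[4],int(a[5]) if len(a)>5 else None)
E
python3 dn.py 545 290 230 60 1
```

```text
t 5.45 pos [592.113 -11.169 193.75 ] dist 306.9794210808187 w [ 0.367  0.038 -0.114] rows 8 q [ 0.276  0.262 -0.57   1.718  0.514  1.035  0.439] F [ 0.538 -0.038 -0.513] gap 85.5371351189526
[0.027, -0.024, -0.014, 0.046, 0.005, -0.014, 1.0]
[0.027, -0.024, -0.013, 0.046, 0.005, -0.014, 1.0]
[0.027, -0.024, -0.012, 0.046, 0.005, -0.014, 1.0]
[0.028, -0.024, -0.011, 0.046, 0.005, -0.014, 1.0]
[0.028, -0.024, -0.01, 0.046, 0.005, -0.014, 1.0]
```

Request:
{"name": "arm_command", "arguments": {
  "plan": [
    [[0.027,-0.024,-0.017,0.046,0.005,-0.014,1],[0.027,-0.024,-0.016,0.046,0.005,-0.014,1],[0.027,-0.024,-0.014,0.046,0.005,-0.014,1],[0.028,-0.024,-0.011,0.046,0.005,-0.014,1],[0.028,-0.024,-0.01,0.046,0.005,-0.014,1]]
  ]
}}

```text
t: 5.95
eef_pos: [561.0, 189.2, 228.0]
tool_rot: [[0.532, 0.84, 0.109], [0.847, -0.527, -0.071], [-0.002, 0.13, -0.991]]
contact_force: [0.4, -0.7, 0.1]
finger_gap: 85.5
```

```bash
python3 dn.py 545 290 230 60 1
```

```text
t 5.95 pos [561.031 189.207 227.985] dist 102.07987846594848 w [ 0.131  0.004 -0.037] rows 3 q [ 0.052  0.403 -0.68   1.425  0.378  1.356  0.355] F [ 0.393 -0.704  0.125] gap 85.49747666594008
[0.026, -0.022, -0.004, 0.044, 0.001, -0.012, 1.0]
[0.026, -0.022, -0.003, 0.044, 0.001, -0.012, 1.0]
[0.026, -0.022, -0.002, 0.044, 0.001, -0.012, 1.0]
```

Request:
{"name": "arm_command", "arguments": {
  "plan": [
    [[0.026,-0.022,-0.003,0.044,0.001,-0.012,1],[0.026,-0.022,-0.003,0.044,0.001,-0.012,1],[0.02,-0.016,-0.002,0.044,0.001,-0.012,1],[0,0,0,0,0,0,1]]
  ]
}}

```text
t: 6.35
eef_pos: [546.5, 294.5, 231.6]
tool_rot: [[0.492, 0.87, -0.004], [0.87, -0.492, 0.013], [0.009, -0.01, -1.0]]
contact_force: [-0.3, 0.6, -1.4]
finger_gap: 85.6
```

```bash
python3 dn.py 545 290 230 60 1; python3 rd.py w6;python3 dn.py 545 290 230 60 1|head -1
```

```text
t 6.35 pos [546.508 294.544 231.619] dist 5.054032437725601 w [-0.01  -0.009  0.009] rows 1 q [-0.085  0.538 -0.714  1.234  0.331  1.483  0.303] F [-0.262  0.554 -1.434] gap 85.61949042265712
[-0.005, 0.001, 0.002, -0.01, -0.009, 0.009, 1.0]
[546.508 294.544 231.619] [546.645 292.756 231.664]
t 6.4 pos [546.645 292.756 231.664] dist 3.6153339834420284 w [-0.008 -0.008  0.007] rows 1 q [-0.084  0.537 -0.713  1.236  0.332  1.483  0.303] F [-0.012  0.724 -0.012] gap 85.60481005993466
```

View pics/w6.png

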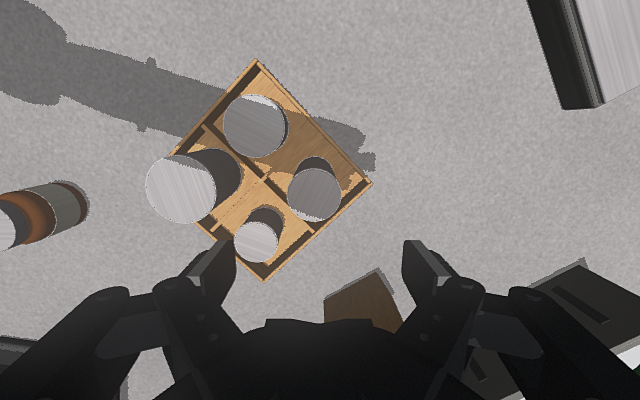

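```bash
python3 - <<'E'
from h import *
s=np.load("pics/w6.npz")
print(plane(ray("wrist",(314,195),s),130),proj("wrist",np.array([545,290,130.]),s), proj("wrist",np.array([572,290,130.]),s))
E
python3 dn.py 545 290 165 60 1 3
```

```text
[548.31 290.26 130.  ] [312.14  192.334] [325.235 214.674]
t 6.4 pos [546.645 292.756 231.664] dist 66.74089558780818 w [-0.008 -0.008  0.007] rows 3 q [-0.084  0.537 -0.713  1.236  0.332  1.483  0.303] F [-0.012  0.724 -0.012] gap 85.60481005993466
[-0.001, 0.0, 0.022, -0.003, -0.003, 0.002, 1.0]
[-0.001, 0.0, 0.022, -0.003, -0.003, 0.002, 1.0]
[-0.001, 0.0, 0.022, -0.003, -0.003, 0.002, 1.0]
```

Request:
{"name": "arm_command", "arguments": {
  "plan": [
    [[-0.001,0,0.025,-0.003,-0.003,0.002,1],[-0.001,0,0.025,-0.003,-0.003,0.002,1],[0,0,0.025,-0.003,-0.003,0.002,1],[0,0,0.02,0,0,0,1]]
  ]
}}

```text
t: 6.8
eef_pos: [550.8, 287.5, 137.8]
tool_rot: [[0.504, 0.864, 0.014], [0.864, -0.504, -0.003], [0.005, 0.013, -1.0]]
contact_force: [-0.3, -0.4, -0.3]
finger_gap: 85.3
```

```bash
python3 dn.py 546 290 91 60 1 3
```

```text
t 6.8 pos [550.825 287.547 137.764] dist 47.07599968492836 w [ 0.013 -0.005 -0.004] rows 3 q [-0.08   0.583 -0.684  1.402  0.383  1.279  0.252] F [-0.314 -0.371 -0.298] gap 85.3196996023785
[-0.0, -0.002, 0.016, 0.004, -0.002, -0.001, 1.0]
[-0.0, -0.002, 0.016, 0.004, -0.002, -0.001, 1.0]
[-0.0, -0.002, 0.016, 0.004, -0.002, -0.001, 1.0]
```

Request:
{"name": "arm_command", "arguments": {
  "plan": [
    [[0,-0.002,0.015,0.004,-0.002,-0.001,1],[0,-0.002,0.015,0.004,-0.002,-0.001,1],[0,-0.001,0.014,0.004,-0.002,-0.001,1],[0,0,0.001,0,0,0,1]]
  ]
}}

```text
t: 7.2
eef_pos: [546.9, 283.7, 87.5]
tool_rot: [[0.505, 0.863, -0.002], [0.863, -0.505, -0.008], [-0.008, 0.003, -1.0]]
contact_force: [0.9, 0.2, -0.2]
finger_gap: 85.3
```

```bash
python3 dn.py 546 290 91 60 1 3; python3 -c "
from h import *
cv2.imwrite('pics/s2.png',cv2.resize(robot.get_image('side')[150:350,130:380],None,fx=3,fy=3))"
```

```text
t 7.2 pos [546.885 283.747  87.483] dist 7.228441744179696 w [ 0.003  0.008 -0.006] rows 3 q [-0.083  0.627 -0.667  1.464  0.406  1.197  0.232] F [ 0.891  0.194 -0.211] gap 85.33255642840324
[0.002, -0.001, -0.001, 0.001, 0.003, -0.002, 1.0]
[0.002, -0.001, -0.001, 0.001, 0.003, -0.002, 1.0]
[0.002, -0.001, -0.001, 0.001, 0.003, -0.002, 1.0]
```

View pics/s2.png

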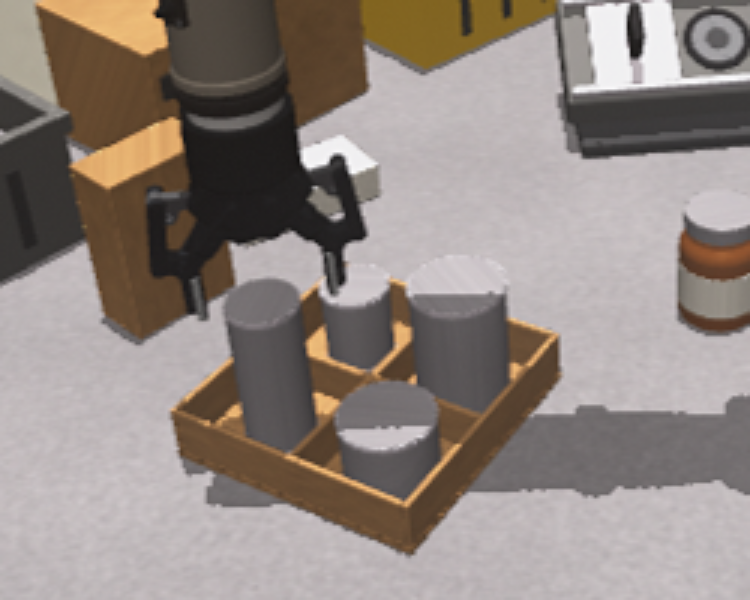

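```bash
python3 - <<'E'
from h import *
s=robot.observe();print(s["t"],s["eef_pos"])
f=lambda X:(proj("side",np.array(X))-[130,150])*3
print(f(s["eef_pos"]),f([546,290,130]),f([546,290,5]),f([473,169,113]))
R=s["tool_rot"]
for sx in(-42,42): print(f(s["eef_pos"]+R@[sx,0,-13]))
cv2.imwrite("pics/s3.png",robot.get_image("scene"));cv2.imwrite("pics/w7.png",robot.get_image("wrist"))
E
```

```text
7.25 [547.35  284.204  88.37 ]
[273.136 341.644] [260.278 300.145] [281.915 433.045] [457.144 284.363]
[328.712 316.283]
[211.793 339.011]
```

View pics/w7.png

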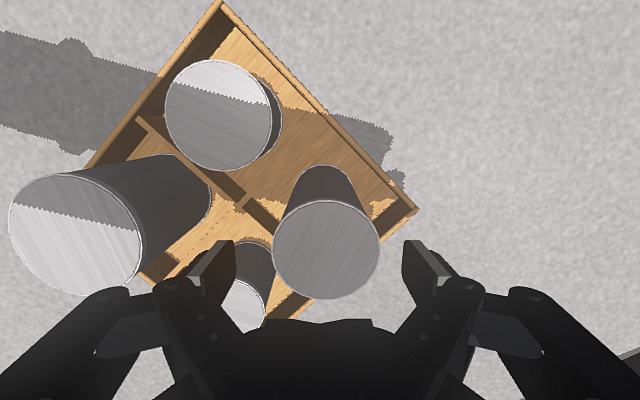

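View pics/s3.png

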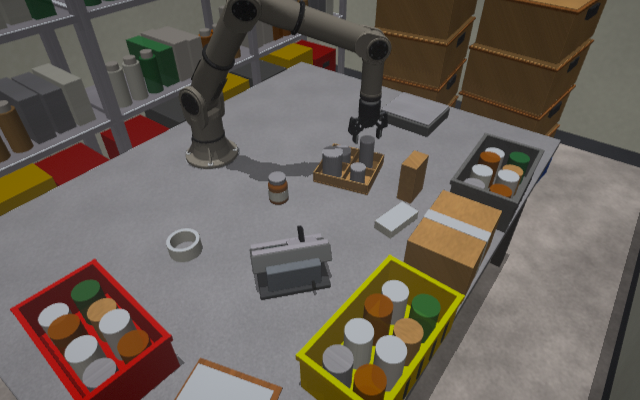

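Request:
{"name": "arm_command", "arguments": {
  "plan": [
    [[0.003,-0.003,0.007,0.001,0.003,-0.002,1],[0.001,-0.002,0.007,0.001,0.003,-0.002,1],[0,0,0.004,0,0,0,1],[0,0,0,0,0,0,1]]
  ]
}}

```text
t: 7.75
eef_pos: [547.2, 294.1, 73.6]
tool_rot: [[0.501, 0.866, 0.008], [0.866, -0.501, 0.005], [0.008, 0.005, -1.0]]
contact_force: [-1.0, 0.3, 0.4]
finger_gap: 85.3
```

```bash
python3 dn.py 546 290 70 60 1 3;  python3 rd.py w8
```

```text
t 7.75 pos [547.214 294.094  73.57 ] dist 5.566191723937954 w [ 0.005 -0.008 -0.001] rows 3 q [-0.093  0.64  -0.665  1.481  0.416  1.154  0.218] F [-1.027  0.34   0.402] gap 85.2807133656166
[-0.001, 0.0, 0.001, 0.002, -0.003, -0.0, 1.0]
[-0.001, 0.0, 0.001, 0.002, -0.003, -0.0, 1.0]
[-0.001, 0.0, 0.001, 0.002, -0.003, -0.0, 1.0]
[547.214 294.094  73.57 ] [547.311 294.254  73.874]
```

View pics/w8.png

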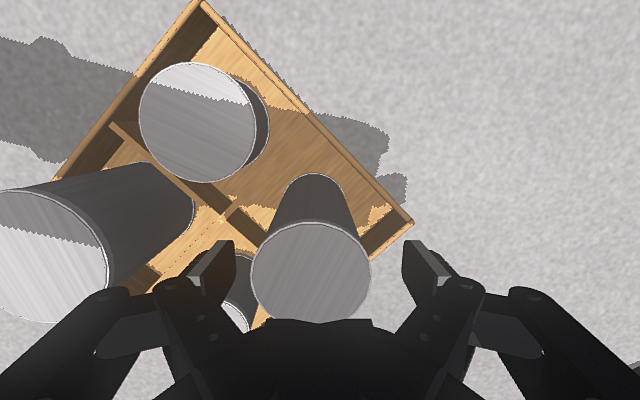

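Request:
{"name": "arm_command", "arguments": {
  "plan": [
    [[-0.003,-0.001,0.002,0.002,-0.004,0,1],[0,0,0,0,0,0,-1],[0,0,0,0,0,0,-1],[0,0,0,0,0,0,-1],[0,0,0,0,0,0,-1]]
  ],
  "grip_force": 60
}}

```text
t: 8.3
eef_pos: [545.5, 291.9, 72.5]
tool_rot: [[0.501, 0.865, 0.006], [0.865, -0.501, 0.003], [0.005, 0.004, -1.0]]
contact_force: [-0.3, 1.1, -1.2]
finger_gap: 52.1
```

Request:
{"name": "arm_command", "arguments": {
  "plan": [
    [[0,0,0,0,0,0,-1],[0,0,0,0,0,0,-1],[0,0,0,0,0,0,-1]]
  ]
}}

```text
t: 8.6
eef_pos: [545.4, 292.0, 72.5]
tool_rot: [[0.501, 0.865, 0.006], [0.865, -0.501, 0.003], [0.006, 0.004, -1.0]]
contact_force: [0.8, 0.1, -0.9]
finger_gap: 52.1
```

```bash
python3 dn.py 546 290 270 60 1;python3 rd.py w9; python3 -c "
from h import *
cv2.imwrite('pics/s4.png',cv2.resize(robot.get_image('side')[150:350,130:380],None,fx=3,fy=3))"
```

```text
t 8.6 pos [545.426 292.014  72.493] dist 197.51797455355478 w [ 0.004 -0.006 -0.001] rows 5 q [-0.091  0.638 -0.665  1.487  0.415  1.153  0.218] F [ 0.84   0.137 -0.914] gap 52.117731518727425
[-0.0, 0.0, -0.04, 0.001, -0.001, -0.0, 1.0]
[-0.0, 0.0, -0.04, 0.001, -0.001, -0.0, 1.0]
[-0.0, 0.0, -0.04, 0.001, -0.001, -0.0, 1.0]
[-0.0, 0.0, -0.04, 0.001, -0.001, -0.0, 1.0]
[-0.0, 0.0, -0.04, 0.001, -0.001, -0.0, 1.0]
[545.426 292.014  72.493] [545.455 291.938  72.452]
```

View pics/s4.png

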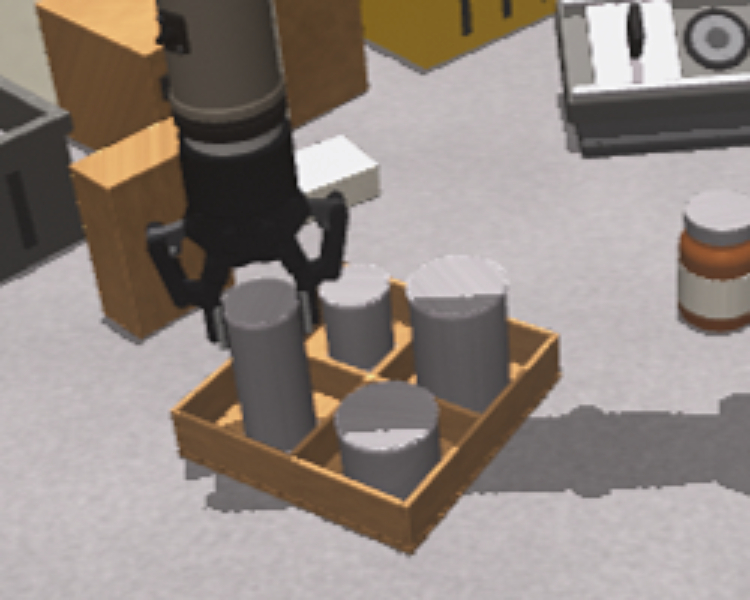

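Request:
{"name": "arm_command", "arguments": {
  "plan": [
    [[0,0,-0.015,0,0,0,-1],[0,0,-0.025,0,0,0,-1],[0,0,-0.035,0,0,0,-1],[0,0,-0.035,0,0,0,-1],[0,0,-0.03,0,0,0,-1]]
  ]
}}

```text
t: 9.2
eef_pos: [540.3, 287.8, 211.8]
tool_rot: [[0.5, 0.866, -0.009], [0.866, -0.5, -0.006], [-0.01, -0.005, -1.0]]
contact_force: [0.8, 0.1, -2.5]
finger_gap: 52.0
```

```bash
python3 dn.py 546 280 260 60 -1 3; python3 -c "
from h import *
cv2.imwrite('pics/s5.png',cv2.resize(robot.get_image('side')[150:350,130:380],None,fx=3,fy=3))"
```

```text
t 9.2 pos [540.285 287.815 211.846] dist 49.11781158210279 w [-0.005  0.01  -0.   ] rows 3 q [-0.084  0.538 -0.707  1.283  0.34   1.452  0.285] F [ 0.848  0.085 -2.465] gap 52.036777016759174
[-0.001, 0.003, -0.016, -0.002, 0.003, -0.0, -1.0]
[-0.001, 0.003, -0.016, -0.002, 0.003, -0.0, -1.0]
[-0.001, 0.003, -0.016, -0.002, 0.003, -0.0, -1.0]
```

View pics/s5.png

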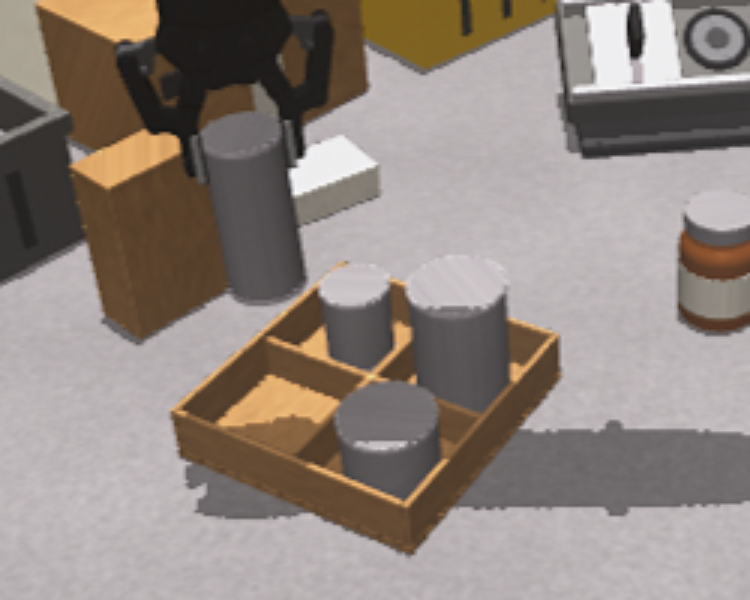

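```bash
python3 fin.py 0 -2 210 -1 16
```

```text
t 9.25 pos [542.723 290.052 218.071] dist 521.2969369558361 w [-0.609 -0.054  0.173] rows 16 q [-0.084  0.533 -0.709  1.274  0.34   1.454  0.285] F [0.764 2.121 2.096] gap 52.553979036674825
[-0.029, 0.015, -0.003, -0.038, -0.003, 0.011, -1.0]
[-0.029, 0.015, -0.002, -0.038, -0.003, 0.011, -1.0]
[-0.029, 0.016, -0.001, -0.038, -0.003, 0.011, -1.0]
[-0.028, 0.016, -0.0, -0.038, -0.003, 0.011, -1.0]
[-0.028, 0.016, 0.0, -0.038, -0.003, 0.011, -1.0]
```

Request:
{"name": "arm_command", "arguments": {
  "plan": [
    [[-0.01,0.005,-0.012,-0.02,0,0.005,-1],[-0.02,0.01,-0.012,-0.038,-0.003,0.011,-1],[-0.029,0.016,-0.01,-0.038,-0.003,0.011,-1],[-0.028,0.016,-0.005,-0.038,-0.003,0.011,-1],[-0.028,0.016,-0.002,-0.038,-0.003,0.011,-1]]
  ]
}}

```text
t: 9.75
eef_pos: [534.3, 163.8, 268.9]
tool_rot: [[0.536, 0.831, 0.147], [0.844, -0.528, -0.093], [0.0, 0.174, -0.985]]
contact_force: [0.3, -0.0, -2.2]
finger_gap: 52.1
```

```bash
python3 fin.py 0 -2 210 -1 13
```

```text
t 9.75 pos [534.262 163.822 268.937] dist 393.3296342804233 w [-0.435 -0.053  0.128] rows 13 q [ 0.107  0.286 -0.695  1.473  0.346  1.38   0.389] F [ 0.291 -0.029 -2.242] gap 52.13341624304587
[-0.026, 0.015, 0.003, -0.033, -0.004, 0.01, -1.0]
[-0.026, 0.015, 0.004, -0.033, -0.004, 0.01, -1.0]
[-0.026, 0.015, 0.005, -0.033, -0.004, 0.01, -1.0]
[-0.026, 0.015, 0.005, -0.033, -0.004, 0.01, -1.0]
[-0.026, 0.015, 0.006, -0.033, -0.004, 0.01, -1.0]
```

Request:
{"name": "arm_command", "arguments": {
  "plan": [
    [[-0.028,0.015,0.003,-0.033,-0.004,0.01,-1],[-0.028,0.015,0.004,-0.033,-0.004,0.01,-1],[-0.028,0.015,0.005,-0.033,-0.004,0.01,-1],[-0.028,0.015,0.005,-0.033,-0.004,0.01,-1],[-0.028,0.015,0.006,-0.033,-0.004,0.01,-1]]
  ]
}}

```text
t: 10.25
eef_pos: [518.5, 0.4, 267.3]
tool_rot: [[0.579, 0.768, 0.274], [0.815, -0.543, -0.201], [-0.005, 0.34, -0.94]]
contact_force: [0.4, -0.1, -2.1]
finger_gap: 52.0
```

```bash
python3 fin.py 0 -2 210 -1 8
```

```text
t 10.25 pos [518.476   0.43  267.329] dist 229.61024508608986 w [-0.264 -0.035  0.079] rows 8 q [ 0.356  0.047 -0.604  1.746  0.32   1.148  0.608] F [ 0.358 -0.107 -2.096] gap 52.03808529049763
[-0.023, 0.015, 0.007, -0.033, -0.004, 0.01, -1.0]
[-0.023, 0.015, 0.007, -0.033, -0.004, 0.01, -1.0]
[-0.023, 0.015, 0.008, -0.033, -0.004, 0.01, -1.0]
[-0.023, 0.015, 0.009, -0.033, -0.004, 0.01, -1.0]
[-0.023, 0.015, 0.009, -0.033, -0.004, 0.01, -1.0]
```

Request:
{"name": "arm_command", "arguments": {
  "plan": [
    [[-0.023,0.015,0.007,-0.033,-0.004,0.01,-1],[-0.023,0.015,0.007,-0.033,-0.004,0.01,-1],[-0.023,0.015,0.008,-0.033,-0.004,0.01,-1],[-0.023,0.015,0.009,-0.033,-0.004,0.01,-1],[-0.023,0.015,0.009,-0.033,-0.004,0.01,-1]]
  ]
}}

```text
t: 10.75
eef_pos: [512.4, -146.0, 261.5]
tool_rot: [[0.623, 0.682, 0.382], [0.782, -0.54, -0.311], [-0.005, 0.493, -0.87]]
contact_force: [-0.3, -0.4, -3.0]
finger_gap: 52.6
```

```bash
python3 fin.py 0 -2 167 -1 5
```

```text
t 10.75 pos [ 512.446 -146.015  261.456] dist 108.56058782305556 w [-0.096 -0.012  0.028] rows 5 q [ 0.509 -0.068 -0.456  1.927  0.349  0.88   0.778] F [-0.274 -0.422 -3.044] gap 52.575233915901286
[-0.012, 0.01, 0.015, -0.019, -0.002, 0.006, -1.0]
[-0.012, 0.01, 0.015, -0.019, -0.002, 0.006, -1.0]
[-0.012, 0.01, 0.015, -0.019, -0.002, 0.006, -1.0]
[-0.012, 0.01, 0.015, -0.019, -0.002, 0.006, -1.0]
[-0.012, 0.009, 0.015, -0.019, -0.002, 0.006, -1.0]
```

Request:
{"name": "arm_command", "arguments": {
  "plan": [
    [[-0.012,0.01,0.01,-0.019,-0.002,0.006,-1],[-0.012,0.01,0.01,-0.019,-0.002,0.006,-1],[-0.012,0.01,0.012,-0.019,-0.002,0.006,-1],[-0.012,0.01,0.012,-0.019,-0.002,0.006,-1],[-0.01,0.008,0.012,-0.019,-0.002,0.006,-1]]
  ]
}}

```text
t: 11.25
eef_pos: [524.3, -238.5, 237.6]
tool_rot: [[0.651, 0.623, 0.433], [0.759, -0.534, -0.374], [-0.002, 0.572, -0.82]]
contact_force: [0.4, -1.1, -1.8]
finger_gap: 52.6
```

Request:
{"name": "arm_command", "arguments": {
  "plan": [
    [[0,0,0,0,0,0,-1],[0,0,0,0,0,0,-1]]
  ]
}}

```text
t: 11.45
eef_pos: [521.2, -239.1, 235.1]
tool_rot: [[0.654, 0.624, 0.427], [0.756, -0.537, -0.373], [-0.004, 0.567, -0.824]]
contact_force: [0.9, 0.0, -1.8]
finger_gap: 52.1
```

```bash
python3 fin.py 0 -2 167 -1 3;python3 rd.py w10; python3 -c "
from h import *
cv2.imwrite('pics/s6.png',robot.get_image('side'));cv2.imwrite('pics/s7.png',robot.get_image('scene'))"
```

```text
t 11.45 pos [ 521.232 -239.117  235.142] dist 19.82034057029725 w [-0.008  0.009 -0.006] rows 3 q [ 0.591 -0.024 -0.37   2.005  0.44   0.665  0.797] F [ 0.933  0.048 -1.769] gap 52.10778766002683
[0.002, 0.002, 0.006, -0.003, 0.003, -0.002, -1.0]
[0.002, 0.002, 0.006, -0.003, 0.003, -0.002, -1.0]
[0.002, 0.002, 0.006, -0.003, 0.003, -0.002, -1.0]
[ 521.232 -239.117  235.142] [ 521.017 -239.135  235.013]
```

View pics/w10.png

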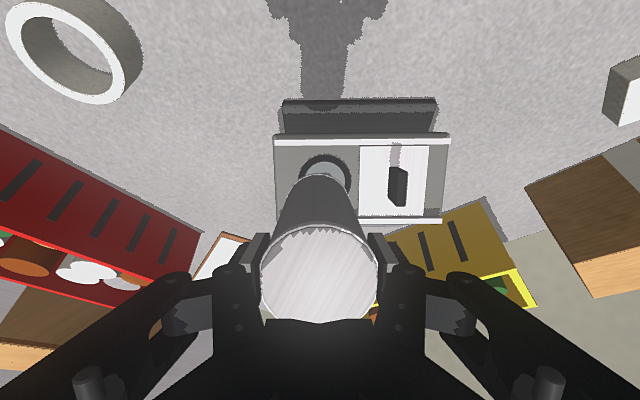

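View pics/s6.png

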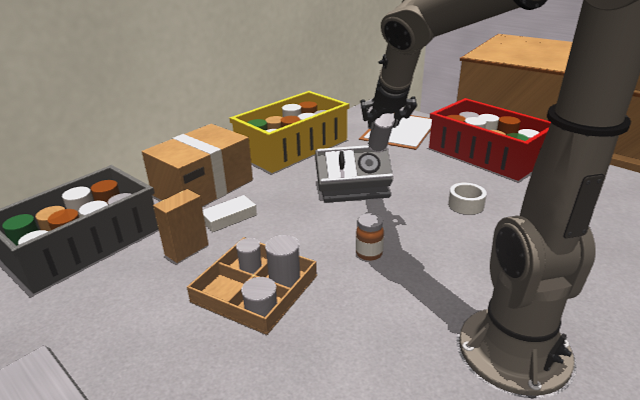

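View pics/s7.png

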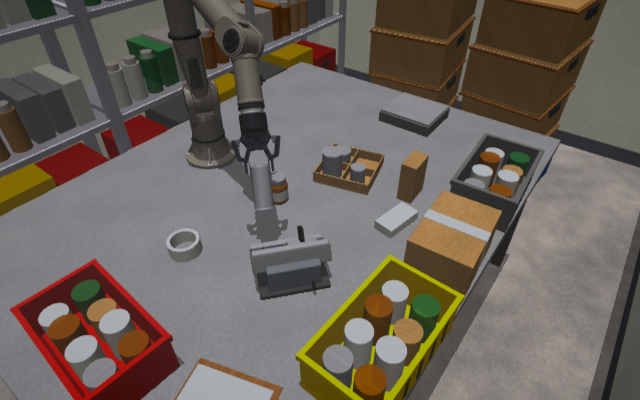

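```bash
python3 - <<'E'
from h import *
s=np.load("pics/w10.npz");x,y,n=frame(YAW)
R=s["tool_rot"]
g=lambda v:proj("wrist",s["eef_pos"]+R@np.array(v,float),s)
print("bottom rim far",g([0,-26,67.5]),"L",g([-27,1,67.5]),g([27,1,67.5]),"top c",g([0,1,-57.5]),"L/R",g([-27,1,-57.5]),g([27,1,-57.5]))
print("window",proj("wrist",W-2*y,s),"ring",proj("wrist",W-2*y-34*x,s),proj("wrist",W-36*y,s),proj("wrist",W+32*y,s))
im=cv2.imread("pics/w10.png");cv2.imwrite("pics/w10b.png",cv2.resize(im[90:330,240:460],None,fx=2.5,fy=2.5,interpolation=cv2.INTER_CUBIC))
E
```

```text
bottom rim far [317.243 169.707] L [286.539 200.136] [347.932 200.214] top c [316.105 274.873] L/R [255.383 274.799] [376.823 274.947]
window [323.022 180.884] ring [323.005 154.418] [296.779 180.965] [349.315 180.804]
```

View pics/w10b.png

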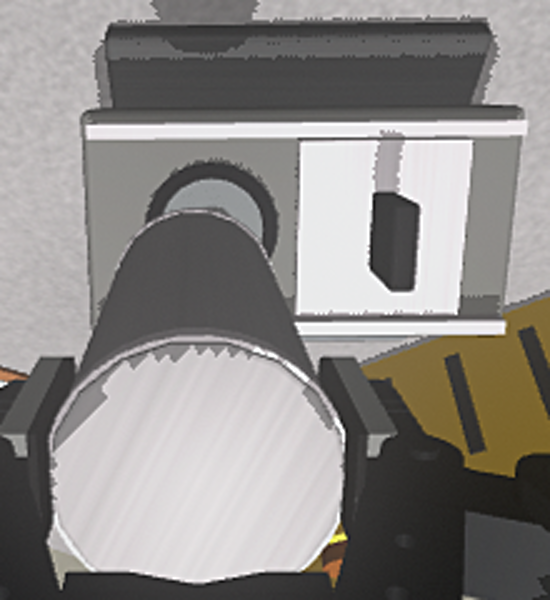

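```bash
python3 fin.py -3 -4 169 -1 3
```

```text
t 11.6 pos [ 521.905 -238.924  235.781] dist 16.806035708003066 w [-0.007  0.008 -0.005] rows 3 q [ 0.591 -0.025 -0.37   2.004  0.441  0.664  0.797] F [-0.016  0.66  -2.671] gap 52.28146030892487
[0.001, 0.001, 0.005, -0.002, 0.003, -0.002, -1.0]
[0.001, 0.001, 0.005, -0.002, 0.003, -0.002, -1.0]
[0.001, 0.001, 0.005, -0.002, 0.003, -0.002, -1.0]
```

Request:
{"name": "arm_command", "arguments": {
  "plan": [
    [[0.001,0.001,0.006,-0.002,0.003,-0.002,-1],[0.001,0.001,0.006,-0.002,0.003,-0.002,-1],[0.001,0.001,0.004,-0.002,0.002,-0.001,-1],[0,0,0,0,0,0,-1],[0,0,0,0,0,0,-1]]
  ]
}}

```text
t: 12.1
eef_pos: [535.0, -242.3, 224.4]
tool_rot: [[0.643, 0.626, 0.44], [0.766, -0.527, -0.369], [0.001, 0.574, -0.819]]
contact_force: [0.2, 0.4, -1.6]
finger_gap: 52.2
```

Request:
{"name": "arm_command", "arguments": {
  "plan": [
    [[0,0,0,0,0,0,-1],[0,0,0,0,0,0,-1]]
  ]
}}

```text
t: 12.3
eef_pos: [535.0, -242.3, 224.3]
tool_rot: [[0.643, 0.626, 0.44], [0.766, -0.527, -0.369], [0.001, 0.574, -0.819]]
contact_force: [-0.2, -0.1, -2.3]
finger_gap: 52.0
```

```bash
python3 fin.py -3 -4 169 -1 1;python3 rd.py w11; python3 - <<'E'
from h import *
im=robot.get_image('side')
cv2.imwrite('pics/s8.png',cv2.resize(im[90:220,300:430],None,fx=4.5,fy=4.5,interpolation=cv2.INTER_CUBIC))
s=np.load("pics/w11.npz");x,y,n=frame(YAW);R=s["tool_rot"]
print("in window frame TCP",(s["eef_pos"]-W)@np.c_[x,y,n], "angle",np.arccos(-R[:,2]@n))
im=cv2.imread("pics/w11.png");cv2.imwrite("pics/w11b.png",cv2.resize(im[90:330,240:460],None,fx=2.5,fy=2.5,interpolation=cv2.INTER_CUBIC))
f=lambda X:(proj("side",X)-[300,90])*4.5
for h in(0,100,225): print(h,f(W+h*n))
s=robot.observe();print(s["joint_velocities"])
E
```

```text
t 12.3 pos [ 535.031 -242.279  224.299] dist 3.3559956792922945 w [ 0.001 -0.003  0.003] rows 1 q [ 0.589  0.01  -0.37   2.006  0.475  0.622  0.774] F [-0.191 -0.108 -2.256] gap 51.97902031520992
[-0.003, -0.001, 0.0, 0.001, -0.003, 0.003, -1.0]
[ 535.031 -242.279  224.299] [ 535.011 -242.33   224.343]
in window frame TCP [ -1.957  -0.81  169.021] angle 0.0035912193375313385
0 [305.541 326.048]
100 [327.327 250.164]
225 [359.008 139.821]
[-0.001 -0.    -0.    -0.    -0.     0.001 -0.   ]
```

View pics/w11b.png

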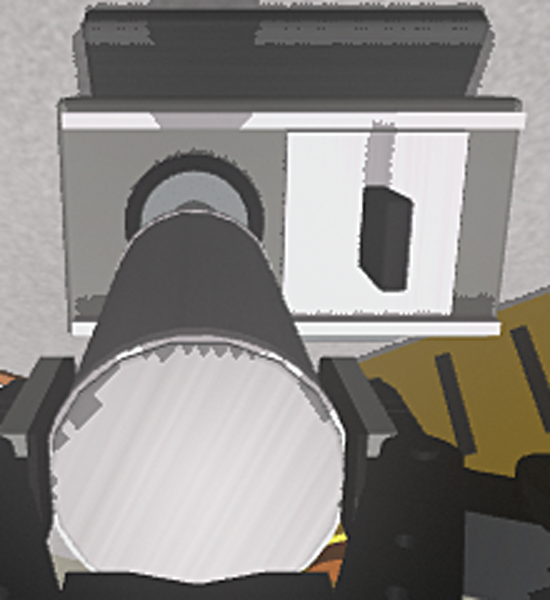

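View pics/s8.png

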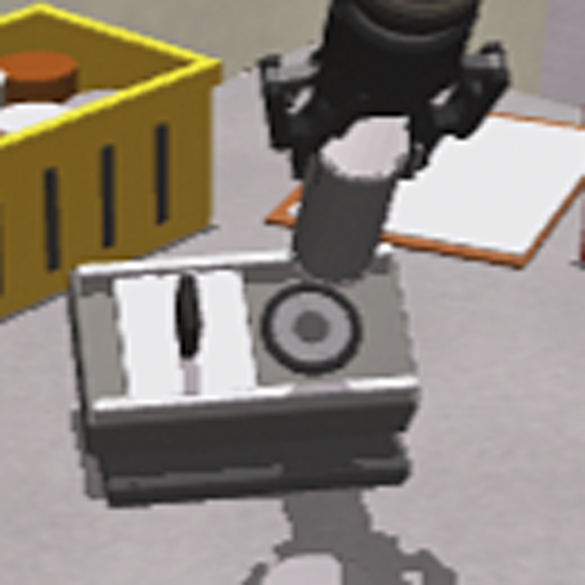

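```bash
python3 -c "
from h import *
robot.sign_off();s=robot.observe();print(s['t'],s['eef_pos'],s['finger_gap'])"
```

```text
the job is handed in; nothing more can be done
the job is handed in; nothing more can be done
```

I slid the reader's shutter open, lifted the tall tin out of the tray from above, and handed the job in with the tin held over the window. The clock was at about 12.4 s. Sign-off gives no verdict, so these are my own checks.

- **Shutter:** I gripped the fin and slid it about 75 mm from a start of about 8 mm, until it stalled against its stop. That puts it near 83 mm, and the camera showed the window fully uncovered afterwards.
- **Tin pose:** The tool axis is 0.004 rad off the window normal. From the TCP position, the tin's bottom should be about 100 mm out and within a few millimetres of the window's axis. The side view agrees, though it suggests the distance may be nearer 95 mm.
- **Steadiness:** Joint speeds were essentially zero before hand-in. The tin was gripped at 60 N with a finger gap of 52 mm.
- **Other goods:** In the views taken as the tin arrived at the reader, they all stood where they started. I judged this by eye and did not measure it.

**Disagreements between views:**
- The cameras placed the window 2–3 mm apart along the sliding direction.
- The tin sits tilted in the jaws by about 0.03 rad, which I left uncorrected because the limit is 0.17 rad.
- Before the tin grasp, two views showed the open fingertips about 20 mm higher than the given dimensions imply. I went about 18 mm lower before closing on the tin.

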